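# Set the air gate of the downdraft sanding box to the third click and start it

### The job

Get the downdraft sanding box ready for the grey heart that lies on its grille: push the red air-gate lever all the way back to its shut stop, at the thin end of the white wedge mark, then slide it open from there by three clicks, counting them by feel, and leave it resting in that third click. Then press the green start button fully down and let go of it; do not press it before the gate is set. Do all this by pushing with the fingertips, without pinching or forcing the lever, and leave the heart and everything else on the table where it is.

Things in the scene. Friction and masses are not known exactly. Their poses are not given: they have to be found in the camera images.
- sanding_box: Low grey bench box, fixed, 340 mm deep (x), 360 mm wide (y), black filter cassette behind it. Origin under its middle at table height; x points away from the robot, y left, z up (turned up to 0.28 rad). Top: aluminium grille from x = -86 to 170 mm, 84 mm high; dark control strip from x = -170 to -86 mm, 80 mm high. Only lever and button, both at x = -130, stand on the strip.
- gate_lever (a joint): Slide of the red lever, m: 0 at the shut stop, growing toward box -y, 0.072 at the open stop. A sprung ball holds it in a notch every 12 mm (0, 0.012, ... 0.072). Leaving a notch takes 5 to 10 N; past the ridge midway it snaps by itself into the next notch (one click) and stays. The first click from the stop is 0.012, the third 0.036. It starts in a notch from 0.048 to 0.072. It cannot be lifted.
- lever_knob (a point): Middle of the lever's upright red knob, 31 mm above the strip; axes as the box. The knob is 11 mm thick along the slot (box y), 28 mm wide across it (box x), and reaches from 14 to 48 mm above the strip, on a 6 mm stem. A sideways push on either 28 mm wide face slides it.
- shut_end (a point): Point on the strip's top, 80 mm above the table, below the knob's middle when the lever is at its shut stop (box x = -130, y = +90 mm); axes as the box. From here the lever's slot, 13 mm wide with brass ridges 12 mm apart in it, runs toward box -y (to the right). The white wedge mark on the robot's side of the slot is thin at this shut end and thick at the open end.
- start_button (a joint): Travel of the green start button, in m: 0 released, 0.006 fully down; it springs back, with 1.5 N at the top and 5 N fully down.
- start_button_top (a point): Centre of the top of the green start button, a round cap 30 mm across, 22 mm above the strip when released (16 mm when fully down), in an aluminium collar 46 mm across and 12 mm high. On the slot's line, 190 mm from the shut end toward the open end (box x = -130, y = -100 mm). It is pressed straight down.
- grey_heart: Grey primed cast heart, 197 x 192 x 70 mm, lying loose on the grille; origin under its middle. Its top is 154 mm above the table. Not to be moved.
- sander: Black detail sander, 50 x 224 x 48 mm, lying on the table to the right of the box; origin under its middle. Bystander.
- tape: Roll of masking tape, 101 mm across, 24 mm high, lying flat on the table; origin under its middle. Bystander.
- pen: Black marker, 18 x 128 x 18 mm, lying on the table in front of the box; origin under its middle. Bystander.
- small_carton: Small white carton, 42 x 42 x 67 mm, standing on the table in front of the box; origin under its middle. Bystander.
- quart_tub: Clear plastic tub, 115 mm across, 118 mm high, standing to the left of the box; origin under its middle. Bystander.
- heart_1: Brown cast heart, 208 x 203 x 88 mm, lying on the table near the robot on the right; origin under its middle. Bystander.

How it is judged:
On the way, in this order (a step that is already met when the one before it is completed fails the run):
1. the air-gate lever is pushed back to its shut stop (value of joint gate_lever below 0.003 m), for 0.1 s.
2. the lever rests in the third click from the shut stop (value of joint gate_lever between 0.033 and 0.039 m and velocity of joint gate_lever between -0.005 and 0.005 m/s), for 0.4 s.
3. the green start button is pressed fully down (value of joint start_button above 0.0045 m), for 0.05 s.
4. the start button is let go (value of joint start_button below 0.001 m), for 0.1 s.
At the end, for the whole second after the job is handed in: The lever rests in the third click (joint 0.036 m, within 3 mm), the start button is released, the grey heart is within 20 mm and every other thing within 30 mm of where it was (value of joint gate_lever between 0.033 and 0.039 m and value of joint start_button below 0.001 m and distance of grey_heart from where it was at the start of the episode below 0.02 m and distance of each of sander, tape, pen, small_carton, quart_tub, heart_1 from where it was at the start of the episode below 0.03 m); the robot touches nothing.
It fails at once if the start button is pressed while the lever is not in the third click (value of joint start_button above 0.003 m and not (value of joint gate_lever between 0.032 and 0.04 m)).
It fails at once if the lever is pinched between the fingers ((contact force between the fingers and lever_shut_face above 1 N and contact force between the fingers and lever_open_face above 1 N) or (contact force between the fingers and lever_near_edge above 1 N and contact force between the fingers and lever_far_edge above 1 N)).
It fails at once if the lever or the button is forced (over 60 N) (contact force between any of the arm, the fingers and gate_lever above 60 N or contact force between the fingers and start_button above 60 N).
It fails at once if the grey heart on the grille is moved or lifted (over 20 mm) (distance of grey_heart from where it was at the start of the episode above 0.02 m).
It fails at once if another thing on the table is moved or lifted (over 30 mm) (distance of any of sander, tape, pen, small_carton, quart_tub, heart_1 from where it was at the start of the episode above 0.03 m).
It also fails if it takes over 72 s, if anything falls off the work surface, if the arm or the gripper's body presses on something with over 40 N, if the wrist force passes 120 N, or if a joint passes its speed limit or range.

### The arm

A 6-joint arm with a two-finger parallel gripper is mounted at the origin on the work surface; the furniture and walls round the work are solid. World frame = base frame: x ahead of the robot, y to its left, z up, the work surface at z = 0. Lengths are in m, angles in rad, forces in N, time in s.
With the tool pointing down it reaches from about 0.35 to 0.85 m from the base axis. Payload 8.1 kg.
Tool frame: the origin (TCP) lies on the centre line of the jaws, within the pads' length; the fingertips stand 22 mm ahead of it and the grasp point (between the pads) lies 3 mm ahead of it; z points along the fingers, y is the line along which they close (so a half turn about z gives the same grasp; the last joint's range is limited). The gripper opens to 93 mm and grips with 3 to 60 N. Pads are 15 mm wide; open, the fingers measure 128 mm over their backs; the gripper's body (75 mm by 188 mm) begins 65 mm behind the grasp point.
Start: joints at [-1.371, 0.13, 1.488, -0, 1.523, -0.085], TCP at [0.169, -0.576, 0.241] pointing down, gripper open.
Joint ranges: [-2.96, 2.96], [-0.89, 2.26], [0.02, 2.5], [-1.34, 4.48], [0, 2.73], [-2.66, 2.66]. Speed limits (rad/s): [2.39, 2.39, 2.79, 3.14, 3.14, 3.14].

### API

Orientations are given as a rotation vector (axis times angle).
In Python, from plant import robot, cam gives the robot as it stands (robot), with the cameras (cam).
- The arm moves only by the shell command python3 inch.py 'ROWS' [FORCE]. ROWS is a JSON object whose key "steps" holds a list of rows, 1 to 20 of them, each of 5 numbers: the finger opening in m, then dx, dy, dz in shares of the most that a row can go, 1 being 50 mm, then a turn about the tool's z in parts of the range, where 1.0 means 4 rad; each row shifts and turns the commanded pose from where the row before left it, along the tool's axes as they then stand; what a row does not reach is not made up. A row lasts 1/10 s, in which the tool goes at most 0.05 m and 0.15 rad, less where a joint would pass 70% of its speed; a pose out of reach is approached as far as the arm can. The fingers move at their own pace and stop on an object; FORCE is the grip in N (left out, the last holds). Time passes only in rows, so rows that do not move let the fingers close. It prints the time, the measured TCP pose, the force, the opening and the grip force at its end. Shift and turn numbers lie between -1 and 1, and a call with a number outside is refused. Input that does not fit is refused with a message, and nothing moves.
- robot.read_state(): the state, without advancing time (a new reading comes with each control period).
- cam.read_camera(name): name is "side" or "top"; returns a dict with "image" (384x512x3 uint8, red, green, blue), "fx", "fy", "cx", "cy" (pixels), "R" (3x3) and "t" (3): a world point X has camera coordinates R X + t. Camera axes: x right, y down, z forward; pixel columns grow to the right and rows downward; lengths in m; the calibration is good to about 2 mm. A picture is of the moment at which its call begins. There is no depth.
- robot.close_job(): hands the job in; it is judged then, once.
The state is a dict: "t": time; "q": joint angles; "dq": joint speeds; "joint_torque": joint torques, N m; "tool_pos": TCP position; "orientation": TCP orientation; "force": force on the tool from outside, world axes, zero at the start; "wrist_torque": the same for the moment, N m; "opening": finger opening in m; "gripper_force": force on a finger pad.
Only numpy, scipy, OpenCV 4.12 (cv2) and the standard library are available. Lean on these libraries where they do the work, as an engineer would, in place of code of your own. Each camera call takes 0.05 s, during which the arm holds its last target. There are 200 camera calls.

## Working session

There is one attempt and no reset: what is moved stays moved. The work goes in short steps, Python scripts to look and compute and a shell command to move; the robot and the scene stay as the last step left them, time stands still between calls to the robot, and variables do not carry over. Pictures are saved under pics/ and viewed, at most 10 in all, crops included, and the job is handed in when it is done.

```bash
ls; mkdir -p pics; python3 - <<'E'
from plant import robot, cam
import cv2,numpy as np
for n in("top","side"):
    c=cam.read_camera(n);cv2.imwrite(f"pics/{n}0.png",c["image"][:,:,::-1])
    np.savez(f"pics/{n}0.npz",**c)
    print(n,c["fx"],c["cx"],c["cy"],(-np.array(c["R"]).T@c["t"]).round(3),np.array(c["R"]).round(2).tolist())
s=robot.read_state();print(s["t"],s["tool_pos"],s["orientation"],s["opening"],s["force"])
E
```

```text
inch.py
pics
plant.py
top 470.51087522283893 253.95656844441447 191.18469383012544 [ 0.25  -0.009  1.532] [[0.03, -1.0, -0.0], [-0.98, -0.03, -0.2], [0.2, 0.01, -0.98]]
side 483.50813477696596 254.98016683922302 195.46162267391645 [-0.086 -1.113  1.247] [[0.85, -0.52, -0.02], [-0.36, -0.56, -0.74], [0.38, 0.64, -0.67]]
0.1 [ 0.16850675 -0.57535932  0.23968671] [-3.10815988e+00 -4.45535596e-01  8.20825691e-05] 0.09283424686346439 [-0.91765347 -0.03383006  0.55162458]
```

View pics/top0.png

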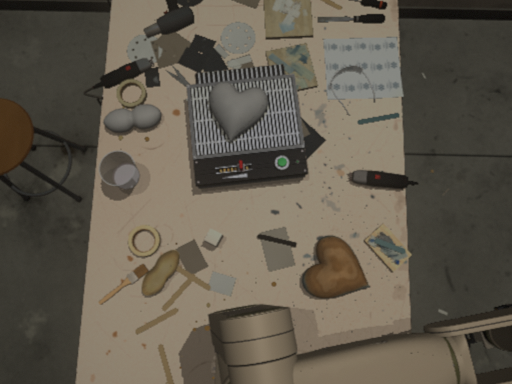

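View pics/side0.png

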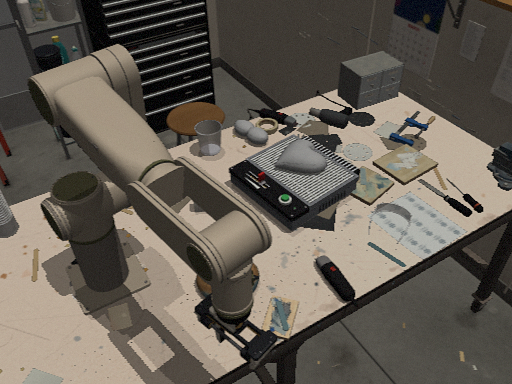

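The top view shows the green button near (282,162) and the red knob near (241,166). In the side view they are near (285,199) and (262,176). Next I'll measure them by colour.

```bash
cat > h.py <<'E'
import numpy as np,cv2
def load(n): return dict(np.load(f"pics/{n}.npz"))
def ray(c,u,v):
    d=c["R"].T@np.array([(u-c["cx"])/c["fx"],(v-c["cy"])/c["fy"],1]);return -c["R"].T@c["t"],d
def plane(c,u,v,z):
    o,d=ray(c,u,v);return o+d*(z-o[2])/d[2]
def tri(c1,p1,c2,p2):
    A=[];b=[]
    for c,p in((c1,p1),(c2,p2)):
        o,d=ray(c,*p);d=d/np.linalg.norm(d);P=np.eye(3)-np.outer(d,d);A.append(P);b.append(P@o)
    A=np.vstack(A);b=np.hstack(b);return np.linalg.lstsq(A,b,rcond=None)[0]
def proj(c,X):
    p=c["R"]@X+c["t"];return c["fx"]*p[0]/p[2]+c["cx"],c["fy"]*p[1]/p[2]+c["cy"]
def blob(c,hues,roi,smin=110,vmin=50):
    h=cv2.cvtColor(c["image"],cv2.COLOR_RGB2HSV);m=np.zeros(h.shape[:2],np.uint8)
    for a,b in hues:m|=cv2.inRange(h,(a,smin,vmin),(b,255,255))
    k=np.zeros_like(m);x0,y0,x1,y1=roi;k[y0:y1,x0:x1]=255;m&=k
    n,l,s,ce=cv2.connectedComponentsWithStats(m);i=1+s[1:,4].argmax();return ce[i],s[i]
RED=[(0,7),(172,179)];GRN=[(45,90)]
E
python3 - <<'E'
from h import *
t,s=load("top0"),load("side0")
for nm,h,z in(("red",RED,.115),("grn",GRN,.101)):
    a,sa=blob(t,h,(190,145,305,190));b,sb=blob(s,h,(230,160,310,215))
    print(nm,a,sa,b,sb,tri(t,a,s,b).round(4),plane(t,*a,z).round(4),plane(s,*b,z).round(4))
cr=lambda c,x0,y0,x1,y1,k:cv2.resize(c["image"][y0:y1,x0:x1,::-1],None,fx=k,fy=k,interpolation=cv2.INTER_CUBIC)
a=cr(t,185,135,315,195,6);b=cr(s,225,155,325,230,6)
cv2.imwrite("pics/ct.png",a);cv2.imwrite("pics/cs.png",b)
E
```

```text
red [240.42857143 163.91428571] [238 160   5   9  35] [260.94871795 175.48717949] [258 172   7  10  39] [0.6274 0.0501 0.1076] [0.6252 0.0499 0.115 ] [0.6231 0.0425 0.115 ]
grn [281.52941176 161.56862745] [278 158   8   8  51] [284.65 196.6 ] [281 194   8   6  40] [ 0.6435 -0.0794  0.0933] [ 0.6399 -0.0785  0.101 ] [ 0.6402 -0.0865  0.101 ]
```

View pics/ct.png

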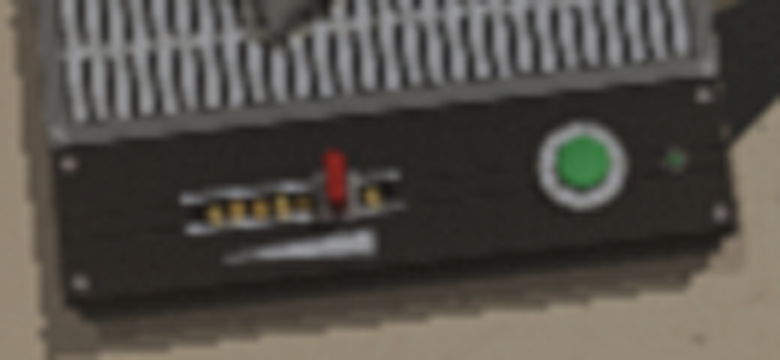

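View pics/cs.png

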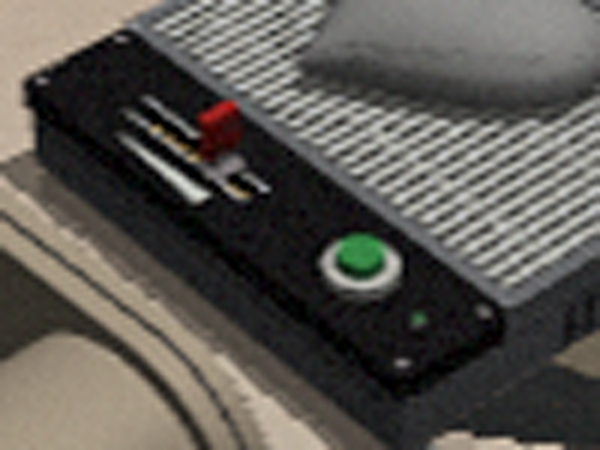

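The enlarged crops show:
- **Slot and lever:** the slot runs from crop (185,212) to (398,190), with the wedge thin at its left end. The knob is at crop (335,180), right of five visible ridges.
- **Button:** its collar is centred at crop (583,165).
- **Screws:** the corner screws give the yaw.

```bash
python3 - <<'E'
from h import *
t,s=load("top0"),load("side0")
T=lambda x,y,z:plane(t,x/6+185-.5,y/6+135-.5,z)
S=lambda x,y,z:plane(s,x/6+225-.5,y/6+155-.5,z)
tp=[T(68,163,.08),T(80,283,.08),T(703,95,.08),T(720,212,.08)]
sp=[S(122,38,.08),S(42,80,.08),S(485,313,.08),S(402,363,.08)]
for P in(tp,sp):
    P=np.array(P);d=P[0]+P[1]-P[2]-P[3];x=P[0]-P[1]+P[2]-P[3]
    print("screws mid",P.mean(0).round(4),"yaw",np.arctan2(-d[0],d[1]),np.arctan2(x[1],x[0]),np.hypot(*d[:2])/2,np.hypot(*x[:2])/2)
print("collar",T(583,166,.092).round(4),S(361,265,.092).round(4))
print("slot ends",T(185,212,.08).round(4),T(398,190,.08).round(4),S(127,107,.08).round(4) )
print("ridge", [T(*p,.08).round(4)[:2].tolist() for p in((213,213),(236,210),(260,208),(283,206),(372,196))])
print("knob top",T(334,158,.128).round(4),S(222,110,.128).round(4))
E
```

```text
screws mid [0.629  0.0204 0.08  ] yaw 0.1382041430871057 0.14729040192852855 0.3405613568225207 0.06542243029077117
screws mid [0.6299 0.0146 0.08  ] yaw 0.1342955653159351 0.13309730108410486 0.3403379891855143 0.06526347560178015
collar [ 0.6404 -0.0794  0.092 ] [ 0.6399 -0.0874  0.092 ]
slot ends [0.6129 0.1305 0.08  ] [0.6279 0.0179 0.08  ] [0.6063 0.1256 0.08  ]
ridge [[0.6128, 0.1156], [0.6147, 0.1035], [0.6162, 0.0908], [0.6176, 0.0787], [0.6243, 0.0316]]
knob top [0.6315 0.0505 0.128 ] [0.6246 0.0408 0.128 ]
```

Both views agree on yaw ≈ 0.136. Averaging them puts the button near (0.640,-0.083) and the knob near (0.626,0.046), so the lever is at about 0.060. The 340 × 65 mm screw pattern also fits the box. I'll close the fingers and travel to the open side of the knob, staying high, then turn so tool x lies along box +y.

The manual's scale: shifts go in shares of 50 mm and turns go in shares of 4 rad. Converting my numbers, 0.036 m is 0.72, -0.026 m is -0.52.

```bash
python3 inch.py '{"steps":[[0, 0.72, -0.52, 0, 0], [0, 0.72, -0.52, 0, 0], [0, 0.72, -0.52, 0, 0], [0, 0.72, -0.52, 0, 0], [0, 0.72, -0.52, 0, 0], [0, 0.72, -0.52, 0, 0], [0, 0.72, -0.52, 0, 0], [0, 0.72, -0.52, 0, 0], [0, 0.72, -0.52, 0, 0], [0, 0.72, -0.52, 0, 0], [0, 0.72, -0.52, 0, 0], [0, 0.72, -0.52, 0, 0], [0, 0.72, -0.52, 0, 0], [0, 0.72, -0.52, 0, 0], [0, 0.72, -0.52, 0, 0], [0, 0.72, -0.52, 0, 0], [0, 0.72, -0.52, 0, 0], [0, 0, 0, 0, 0]]}' 20
python3 inch.py '{"steps":[[0, 0, 0, 0, -0.0355], [0, 0, 0, 0, -0.0355], [0, 0, 0, 0, -0.0355], [0, 0, 0, 0, -0.0355], [0, 0, 0, 0, -0.0355], [0, 0, 0, 0, -0.0355], [0, 0, 0, 0, -0.0355], [0, 0, 0, 0, -0.0355], [0, 0, 0, 0, -0.0355], [0, 0, 0, 0, -0.0355], [0, 0, 0, 0, 0], [0, 0, 0, 0, 0]]}'
cat > st.py <<'E'
# tool pose in box frame (x along box x, y along box y), origin at box x=-130,y=0
import numpy as np
from plant import robot, cam
from scipy.spatial.transform import Rotation as R
s=robot.read_state();Y=.136;o=np.array([.6285,.0175]);b=np.array([[np.cos(Y),np.sin(Y)],[-np.sin(Y),np.cos(Y)]])
M=R.from_rotvec(s["orientation"]).as_matrix()
print("t",round(s["t"],2),"pos",np.round(s["tool_pos"],4),"box",(b@(np.array(s["tool_pos"][:2])-o)).round(4),"toolx",M[:,0].round(3),"toolz",M[:,2].round(3),"F box",(b@np.array(s["force"][:2])).round(1),"Fz",round(s["force"][2],1),"open",round(s["opening"],4))
E
python3 st.py
```

```text
t: 1.9
tool_pos: [0.6331, 0.025, 0.2388]
orientation: [-3.107, -0.452, 0.002]
force: [-0.5, -1.1, -0.6]
opening: 0.0002
gripper_force: 0.0
t: 3.1
tool_pos: [0.6315, 0.0199, 0.2404]
orientation: [-2.073, -2.36, 0.001]
force: [0.6, -0.3, 0.9]
opening: 0.0004
gripper_force: 0.0
t 3.1 pos [0.6315 0.0199 0.2404] box [0.0033 0.002 ] toolx [-0.129  0.992 -0.   ] toolz [-0.001 -0.    -1.   ] F box [ 0.5 -0.4] Fz 0.9 open 0.0004
```

To row units: 0.03 m is 0.6, -0.003 m is -0.06.

```bash
python3 inch.py '{"steps":[[0, 0, -0.06, 0.6, 0], [0, 0, 0, 0.6, 0], [0, 0, 0, 0.6, 0], [0, 0, 0, 0.52, 0], [0, 0, 0, 0, 0], [0, 0, 0, 0, 0]]}'
python3 st.py; python3 - <<'E'
from h import *
from plant import robot, cam
a=[]
for n in("top","side"):
    c=cam.read_camera(n);np.savez(f"pics/{n}1.npz",**c)
    x,y=(195,130) if n=="top" else (215,130)
    a.append(cv2.resize(c["image"][y:y+75,x:x+100,::-1],None,fx=4,fy=4,interpolation=cv2.INTER_CUBIC))
cv2.imwrite("pics/c1.png",np.hstack(a))
E
```

```text
t: 3.7
tool_pos: [0.6285, 0.0198, 0.1247]
orientation: [-2.07, -2.362, 0.001]
force: [0.5, -0.0, 0.9]
opening: 0.0005
gripper_force: 0.0
t 3.7 pos [0.6285 0.0198 0.1247] box [0.0003 0.0023] toolx [-0.131  0.991  0.   ] toolz [-0.001  0.    -1.   ] F box [ 0.4 -0.1] Fz 0.9 open 0.0005
```

View pics/c1.png

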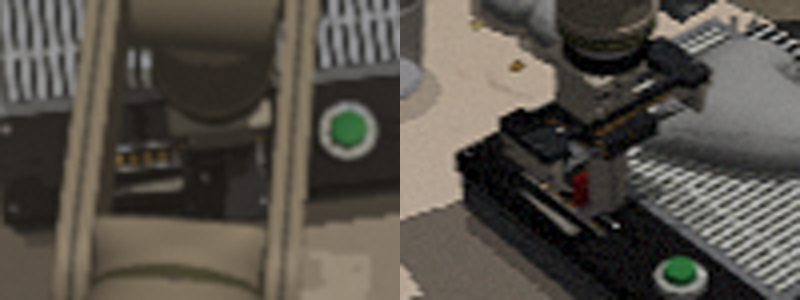

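The side view has the closed fingertips just on the open side of the red knob (crop (580,188)) with a small gap and level with it. Next I push toward the shut end.

To row units: 0.005 m is 0.1.

```bash
python3 inch.py '{"steps":[[0, 0.1, 0, 0, 0], [0, 0.1, 0, 0, 0], [0, 0.1, 0, 0, 0], [0, 0.1, 0, 0, 0], [0, 0.1, 0, 0, 0]]}'; python3 st.py; python3 inch.py '{"steps":[[0, 0.1, 0, 0, 0], [0, 0.1, 0, 0, 0], [0, 0.1, 0, 0, 0], [0, 0.1, 0, 0, 0], [0, 0.1, 0, 0, 0], [0, 0.1, 0, 0, 0], [0, 0.1, 0, 0, 0], [0, 0.1, 0, 0, 0], [0, 0, 0, 0, 0]]}'; python3 st.py
```

```text
t: 4.3
tool_pos: [0.6259, 0.045, 0.1255]
orientation: [2.067, 2.364, 0.001]
force: [2.1, -8.2, 4.9]
opening: 0.0004
gripper_force: 4.3
t 4.3 pos [0.6259 0.045  0.1255] box [0.0011 0.0276] toolx [-0.134  0.991 -0.001] toolz [ 0.001 -0.    -1.   ] F box [ 1.  -8.4] Fz 4.9 open 0.0004
t: 5.2
tool_pos: [0.6197, 0.0854, 0.1243]
orientation: [-2.066, -2.365, -0.0]
force: [0.7, 1.1, 0.3]
opening: 0.0001
gripper_force: 0.0
t 5.2 pos [0.6197 0.0854 0.1243] box [0.0005 0.0685] toolx [-0.134  0.991  0.001] toolz [-0.001  0.001 -1.   ] F box [0.9 1. ] Fz 0.3 open 0.0001
```

To row units: 0.002 m is 0.04.

```bash
for i in 1 2 3; do python3 inch.py '{"steps":[[0, 0.04, 0, 0, 0], [0, 0, 0, 0, 0]]}' >/dev/null; python3 st.py; done
```

```text
t 5.4 pos [0.6196 0.087  0.1244] box [0.0006 0.07  ] toolx [-0.134  0.991  0.001] toolz [-0.001  0.001 -1.   ] F box [0.6 0.2] Fz -0.8 open 0.0005
t 5.6 pos [0.6195 0.0886 0.1246] box [0.0007 0.0717] toolx [-0.134  0.991  0.   ] toolz [-0.  0. -1.] F box [1.  0.2] Fz -0.1 open 0.0004
t 5.8 pos [0.6193 0.0905 0.1246] box [0.0008 0.0736] toolx [-0.134  0.991  0.   ] toolz [-0.  0. -1.] F box [ 0.5 -0.5] Fz 0.1 open 0.0002
```

To row units: 0.0015 m is 0.03.

```bash
for i in 1 2 3 4; do python3 inch.py '{"steps":[[0, 0.03, 0, 0, 0], [0, 0, 0, 0, 0]]}' >/dev/null; python3 st.py; done
```

```text
t 6.0 pos [0.6192 0.0916 0.1247] box [0.0008 0.0746] toolx [-0.134  0.991 -0.   ] toolz [ 0. -0. -1.] F box [ 0.3 -0.5] Fz 0.8 open 0.0006
t 6.2 pos [0.6191 0.0918 0.1247] box [0.0008 0.0748] toolx [-0.133  0.991 -0.002] toolz [ 0.    -0.002 -1.   ] F box [-1.1 -7.2] Fz 0.2 open 0.0006
t 6.4 pos [0.6191 0.092  0.1247] box [0.0008 0.075 ] toolx [-0.132  0.991 -0.004] toolz [ 0.    -0.004 -1.   ] F box [ -1.4 -13.2] Fz 0.1 open 0.0004
t 6.6 pos [0.6191 0.0921 0.1248] box [0.0008 0.0752] toolx [-0.132  0.991 -0.006] toolz [ 0.001 -0.006 -1.   ] F box [ -0.9 -17.1] Fz 0.4 open 0.0006
```

It now presses against a hard stop: 17 N, more than a notch can hold, with contact at box y 0.0747. That puts the shut knob centre at 0.0877 in this frame. I'll back off, lift over, go to the shut side and look.

To row units: -0.025 m is -0.5, -0.01 m is -0.2.

```bash
python3 inch.py '{"steps":[[0, -0.12, 0, 0, 0], [0, -0.12, 0, 0, 0], [0, 0, 0, -0.5, 0], [0, 0, 0, -0.5, 0], [0, 0, 0, -0.2, 0], [0, 0, 0, 0, 0]]}' >/dev/null;python3 st.py
python3 inch.py '{"steps":[[0, 0.46, 0, 0, 0], [0, 0.46, 0, 0, 0], [0, 0, 0, 0, 0], [0, 0, 0, 0, 0]]}'>/dev/null; python3 st.py;  python3 - <<'E'
from h import *
from plant import robot, cam
a=[]
for n in("top","side"):
    c=cam.read_camera(n)
    x,y=(195,130) if n=="top" else (215,130)
    a.append(cv2.resize(c["image"][y:y+75,x:x+100,::-1],None,fx=4,fy=4,interpolation=cv2.INTER_CUBIC))
cv2.imwrite("pics/c2.png",np.hstack(a))
E
```

```text
t 7.2 pos [0.6214 0.0846 0.1868] box [0.0021 0.0674] toolx [-0.134  0.991  0.   ] toolz [ 0.004  0.001 -1.   ] F box [-0.3  0.9] Fz 0.4 open 0.0007
t 7.6 pos [0.6132 0.1301 0.1831] box [1.000e-04 1.137e-01] toolx [-0.135  0.991 -0.   ] toolz [-0.002 -0.    -1.   ] F box [0.3 0.5] Fz 0.7 open 0.0002
```

View pics/c2.png

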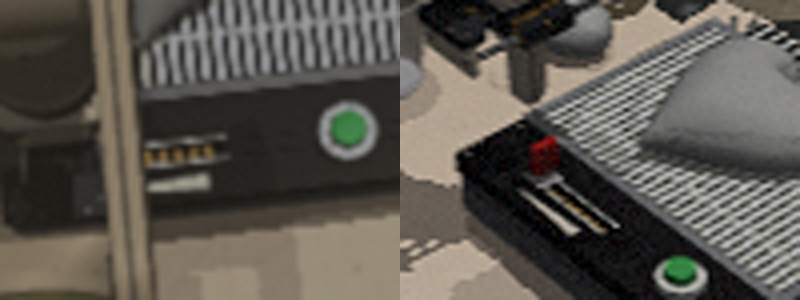

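The side view shows the knob at the shut, thin-wedge end (crop (543,157)), with the fingers raised behind it on the shut side. I'll go down and push open one click at a time.

To row units: 0.03 m is 0.6, 0.029 m is 0.58.

```bash
python3 inch.py '{"steps":[[0, 0, 0, 0.6, 0], [0, 0, 0, 0.58, 0], [0, 0, 0, 0, 0], [0, -0.1, 0, 0, 0], [0, -0.08, 0, 0, 0], [0, 0, 0, 0, 0]]}'>/dev/null; python3 st.py; for i in 1 2 3 4 5 6 7; do python3 inch.py '{"steps":[[0, -0.04, 0, 0, 0], [0, 0, 0, 0, 0]]}' >/dev/null; python3 st.py|sed 's/toolx.*F/F/'; done
```

```text
t 8.3 pos [0.6163 0.1206 0.1275] box [0.0019 0.1038] toolx [-0.133  0.991  0.   ] toolz [ 0.002  0.001 -1.   ] F box [-0.1  1.3] Fz -0.5 open 0.0003
t 8.5 pos [0.6164 0.1198 0.1275] box [0.0018 0.103 ] Fz 2.5 open 0.0004
t 8.7 pos [0.6167 0.1176 0.1274] box [0.0018 0.1008] Fz 1.7 open 0.0004
t 8.9 pos [0.6164 0.1145 0.1263] box [0.0012 0.0978] Fz -0.3 open 0.0008
t 9.1 pos [0.6161 0.1123 0.1253] box [0.0005 0.0956] Fz -0.5 open 0.0008
t 9.3 pos [0.6164 0.1106 0.1254] box [0.0006 0.0939] Fz 0.3 open 0.0003
t 9.5 pos [0.6167 0.1088 0.1256] box [0.0007 0.0921] Fz -0.1 open 0.0004
t 9.7 pos [0.6168 0.108  0.1256] box [0.0007 0.0913] Fz 0.2 open 0.0003
```

To row units: -0.002 m is -0.04.

```bash
sed -i 's/"toolx",M\[:,0\].round(3),"toolz",M\[:,2\].round(3),//' st.py; for i in 1 2 3 4 5 6; do python3 inch.py '{"steps":[[0, -0.04, 0, 0, 0], [0, 0, 0, 0, 0]]}' >/dev/null; python3 st.py; done
```

```text
t 9.9 pos [0.6171 0.1058 0.1256] box [0.0007 0.089 ] F box [0.5 3.4] Fz 0.3 open -0.0
t 10.1 pos [0.6176 0.1028 0.1257] box [0.0008 0.0859] F box [-0.4  1. ] Fz 0.6 open 0.0005
t 10.3 pos [0.618  0.1005 0.1257] box [0.0008 0.0836] F box [0.5 0.9] Fz 0.6 open 0.0002
t 10.5 pos [0.6182 0.0987 0.1257] box [0.0008 0.0818] F box [-0.3  0.2] Fz -0.2 open 0.0002
t 10.7 pos [0.6184 0.097  0.1256] box [0.0008 0.0801] F box [0.8 0.4] Fz -0.0 open 0.0004
t 10.9 pos [0.6185 0.0961 0.1257] box [0.0008 0.0793] F box [0.2 4. ] Fz -0.1 open 0.0003
```

Contacts repeat every 12 mm (0.103, 0.0913, 0.0793), so two clicks have passed and the third is being pushed.

To row units: -0.002 m is -0.04.

```bash
for i in 1 2 3; do python3 inch.py '{"steps":[[0, -0.04, 0, 0, 0], [0, 0, 0, 0, 0]]}' >/dev/null; python3 st.py; done
```

```text
t 11.1 pos [0.6188 0.0939 0.1257] box [0.0008 0.077 ] F box [-0.4  2. ] Fz 0.4 open 0.0004
t 11.3 pos [0.6192 0.0908 0.1256] box [0.0008 0.0739] F box [ 0.5 -0.6] Fz 0.3 open 0.0007
t 11.5 pos [0.6195 0.0886 0.1256] box [0.0007 0.0716] F box [0.4 0.6] Fz -0.4 open 0.0001
```

The third click has snapped through and the fingers are free. I'll back off, rise and check.

To row units: 0.04 m is 0.8, -0.03 m is -0.6.

```bash
python3 inch.py '{"steps":[[0, 0.3, 0, 0, 0], [0, 0, 0, -0.6, 0], [0, 0, 0, -0.6, 0], [0, 0.8, 0, 0, 0], [0, 0, 0, 0, 0], [0, 0, 0, 0, 0]]}'; python3 st.py; python3 - <<'E'
from h import *
from plant import robot, cam
a=[]
S=load("side0")
for n in("top","side"):
    c=cam.read_camera(n);np.savez(f"pics/{n}3.npz",**c)
    x,y=(195,130) if n=="top" else (215,130)
    a.append(cv2.resize(c["image"][y:y+75,x:x+100,::-1],None,fx=4,fy=4,interpolation=cv2.INTER_CUBIC))
    if n=="side":
        p=blob(S,RED,(230,160,310,215))[0];q=blob(c,RED,(230,155,310,215))[0]
        print("moved",np.linalg.norm(plane(S,*p,.111)-plane(c,*q,.111)))
cv2.imwrite("pics/c3.png",np.hstack(a))
E
```

```text
t: 12.1
tool_pos: [0.6117, 0.1452, 0.1855]
orientation: [-2.065, -2.367, 0.0]
force: [0.1, -0.2, -0.3]
opening: 0.0003
gripper_force: 0.0
t 12.1 pos [0.6117 0.1452 0.1855] box [0.0006 0.1288] F box [ 0.  -0.2] Fz -0.3 open 0.0003
moved 0.024844610545065163
```

View pics/c3.png

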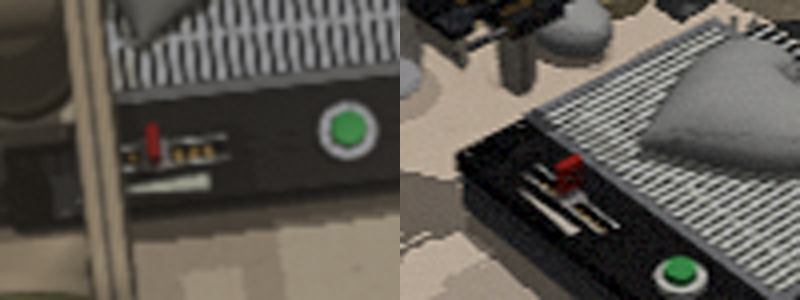

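The knob rests in the third notch, 24.8 mm from its start at 0.060, so at about 0.036. The top crop has it at (152,143) with one ridge visible to its left and more to its right. Next I go over to the button at box y ≈ -0.101.

To row units: -0.046 m is -0.92, -0.001 m is -0.02.

```bash
python3 inch.py '{"steps":[[0, -0.92, 0, 0, 0], [0, -0.92, 0, 0, 0], [0, -0.92, 0, 0, 0], [0, -0.92, 0, 0, 0], [0, -0.92, -0.02, 0, 0], [0, 0, 0, 0, 0], [0, 0, 0, 0, 0]]}'>/dev/null; python3 st.py; python3 inch.py '{"steps":[[0, 0, 0, 0.6, 0], [0, 0, 0, 0.4, 0], [0, 0, 0, 0, 0], [0, 0, 0, 0, 0]]}'>/dev/null; python3 st.py
```

```text
t 12.9 pos [ 0.6413 -0.0861  0.1849] box [-0.0014 -0.1044] F box [0.  0.7] Fz -0.0 open 0.0004
t 13.3 pos [ 0.6414 -0.0832  0.1355] box [-0.0009 -0.1015] F box [ 0.5 -0.9] Fz 0.9 open 0.0004
```

To row units: 0.005 m is 0.1.

```bash
python3 inch.py '{"steps":[[0, 0, 0, 0.1, 0], [0, 0, 0, 0.1, 0], [0, 0, 0, 0, 0]]}'>/dev/null; python3 st.py; for i in 1 2 3 4; do python3 inch.py '{"steps":[[0, 0, 0, 0.04, 0], [0, 0, 0, 0, 0]]}'>/dev/null; python3 st.py; done
```

```text
t 13.6 pos [ 0.6418 -0.0841  0.1255] box [-0.0006 -0.1024] F box [ 0. -0.] Fz -0.2 open 0.0003
t 13.8 pos [ 0.6421 -0.0843  0.1239] box [-0.0003 -0.1027] F box [ 1.2 -0.3] Fz 1.9 open 0.0006
t 14.0 pos [ 0.6422 -0.0843  0.1219] box [-0.0003 -0.1027] F box [0.1 0.6] Fz 2.5 open 0.0003
t 14.2 pos [ 0.6422 -0.0844  0.1199] box [-0.0003 -0.1028] F box [1.8 0.8] Fz 3.3 open 0.0003
t 14.4 pos [ 0.6422 -0.0843  0.1183] box [-0.0002 -0.1028] F box [-0.1  0.6] Fz 5.5 open 0.0008
```

Force and height match the button's spring, and it is almost at the bottom. One more millimetre, then release.

To row units: 0.001 m is 0.02.

```bash
python3 inch.py '{"steps":[[0, 0, 0, 0.02, 0], [0, 0, 0, 0, 0], [0, 0, 0, 0, 0]]}'>/dev/null; python3 st.py; python3 inch.py '{"steps":[[0, 0, 0, -0.4, 0], [0, 0, 0, -0.8, 0], [0, 0, 0, -0.8, 0], [0, 0, 0, 0, 0], [0, 0, 0, 0, 0], [0, 0, 0, 0, 0]]}'>/dev/null; python3 st.py; python3 - <<'E'
from h import *
from plant import robot, cam
S=load("side3");c=cam.read_camera("side");T=load("top0");d=cam.read_camera("top")
for h,r in((RED,(230,155,290,215)),(GRN,(260,185,310,215))):
    print(blob(S,h,r)[0],blob(c,h,r)[0])
cv2.imwrite("pics/f.png",np.vstack([np.hstack([d["image"],c["image"]])])[:,:,::-1][::1,::1][:, 80:880])
E
```

```text
t 14.7 pos [ 0.6422 -0.0844  0.1182] box [-0.0002 -0.1028] F box [-3.4  1.6] Fz 12.2 open 0.0006
t 15.3 pos [ 0.6409 -0.0841  0.2147] box [-0.0015 -0.1024] F box [-0.3  1.1] Fz -0.7 open 0.0004
[256.38461538 172.35897436] [256.77419355 171.96774194]
[284.78571429 196.64285714] [284.73809524 196.76190476]
```

View pics/f.png

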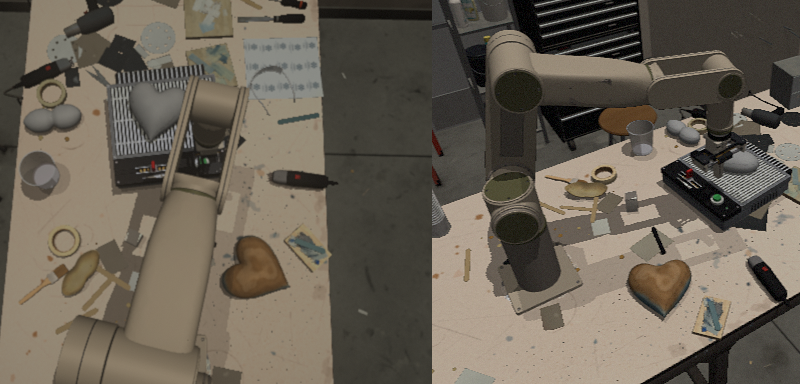

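The button bottomed at 12 N and has sprung back. The lever is unchanged, everything else is where it was, and the arm is clear.

```bash
python3 -c "
from plant import robot, cam
print(robot.close_job())"
```

```text
the job is handed in; nothing more can be done
None
```

I set the gate lever by pushing it to its shut stop and then opening it three clicks, pressed and released the green start button, and handed the job in at about 15 s. The last pictures showed the lever still in the third click, the button up and nothing else moved; no verdict was returned.

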